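Take the LED candle lamp apart for charging

TASK

The LED candle in the shaded candlestick lamp needs charging. First lift the knobbed glass shade off the lamp and stand it upright in the middle of the round cork coaster; only then lift the LED candle out of the candlestick and stand it upright in the middle of the square charging pad. Set both down gently, without dropping them or knocking them over.

Things in the scene. Friction and masses are not known exactly. Their poses are not given: they have to be found in the camera images.
- shade_mid (a point): Lamp shade: glass tube 60 mm wide (inside 54), open below, under a flat steel cap 62 mm wide with an upright steel knob 22 mm wide, 34 mm tall. Cap top 102 mm, knob top 136 mm above the bottom rim; 0.2 kg. Point: on its axis (z up), 68 mm above the rim. Starts loose over the LED candle on the pan, 45 mm up, of a low steel candlestick stuck to the shelf; must rise 95 mm to clear the candle.
- candle_mid (a point): LED candle: off-white plastic cylinder 34 mm wide, 80 mm tall, plus a 10 mm amber flame tip; 0.09 kg. Point: on its axis (z up), 40 mm above its underside. Starts loose under the shade, in the candlestick's round cup (inside 40 mm, outside 48 mm wide; floor 45 mm, rim 65 mm above the shelf): its upper 60 mm stand free once the shade is off; must rise 20 mm to leave the cup.
- coaster: Round flat cork coaster, diameter 110 mm, 8 mm thick, fixed to the shelf. Origin at the centre of its underside, z up. The shade goes here.
- pad: Square flat grey plastic charging pad, 96 x 96 mm, 12 mm thick, with a thin dark ring marked in its middle, fixed to the shelf. Origin at the centre of its underside, z up. The LED candle goes here.
There are look-alikes about, which are no part of the job. What is meant by the coaster is not purple, and is the larger of those in its own colour.

How it is judged (in metres and radians):
On the way, in this order (a step that is already met when the one before it is completed fails the run):
1. the shade stands upright and released on the coaster while the LED candle still stands in the candlestick (horizontal distance between shade_mid and coaster below 0.02 m and z of shade_mid in the frame of coaster between 0.07 and 0.082 m and angle between shade_mid's own z axis and vertical below 0.15 rad and contact force between the fingers and shade below 0.3 N and distance of candle_mid from where it was at the start of the episode below 0.015 m and angle between candle_mid's own z axis and vertical below 0.3 rad), for 0.2 s.
2. the LED candle stands upright on the charging pad, the shade still on the coaster (horizontal distance between candle_mid and pad below 0.02 m and z of candle_mid in the frame of pad between 0.046 and 0.058 m and angle between each of candle_mid, shade_mid's own z axis and vertical below 0.15 rad and horizontal distance between shade_mid and coaster below 0.02 m and z of shade_mid in the frame of coaster between 0.07 and 0.082 m), for 0.2 s.
At the end, for the whole second after the job is handed in: The shade stands upright (within 0.15 rad) on the coaster, its axis within 20 mm of the coaster's centre, and the LED candle stands upright (within 0.15 rad) on the charging pad, its axis within 20 mm of the pad's centre; both within 6 mm of their resting height, released and at rest (all of step 2 and linear speed of each of shade, candle below 0.02 m/s and contact force between the fingers and shade below 0.3 N and contact force between the fingers and candle below 0.3 N); the robot touches nothing.
It fails at once if the shade is dropped or knocked over (moves faster than 0.6 m/s while the fingers do not hold it) (contact force between the fingers and shade below 0.1 N and linear speed of shade above 0.6 m/s).
It fails at once if the LED candle is dropped or knocked over (moves faster than 0.6 m/s while the fingers do not hold it) (contact force between the fingers and candle below 0.1 N and linear speed of candle above 0.6 m/s).
It also fails if it takes over 58 s, if anything falls off the work surface, if the arm or the gripper's body presses on something with over 40 N, if the wrist force passes 120 N, or if a joint passes its speed limit or range.

ROBOT

A 6-joint arm with a two-finger parallel gripper is mounted at the origin on the work surface. World frame = base frame: x ahead of the robot, y to its left, z up, the work surface at z = 0. Lengths are in mm, angles in rad, forces in N, time in s.
With the tool pointing down it reaches from about 275 to 750 mm from the base axis. Payload 10.2 kg.
Tool frame: the origin (TCP) lies midway between the tips of the shut fingers; the grasp point (between the pads) lies 19 mm behind it (ctrl.pinch_z is the distance from the TCP to the grasp point, in mm); x points along the fingers, z is the direction in which the jaws open and shut, and the axes are right-handed (so a half turn about x gives the same grasp; the last joint's range is limited). The gripper opens to 85 mm and grips with 20 to 120 N. Pads are 22 mm wide; open, the fingers measure 114 mm over their backs; the gripper's body (76 mm by 85 mm) begins 54 mm behind the grasp point. The pads swing forward as they close: fully open they stand 13 mm farther back than shut.
Start: joints at [0.949, 0.313, 1.498, -0, 1.331, -0.223], TCP at [203.877, 483.803, 231.294] pointing down, gripper open.
Joint ranges: [-2.94, 2.94], [-0.97, 2.17], [0.19, 2.56], [-1.23, 4.37], [0.02, 3.11], [-2.88, 2.88]. Speed limits (rad/s): [2.39, 2.39, 3.01, 3.14, 3.14, 3.14].

INTERFACE

Orientations are given as a unit quaternion [w, x, y, z].
In Python, from rig import ctrl, capture, workorder, nets gives the robot as it stands. The module is installed in compiled form; this text tells all that it offers.
- The arm moves only by the tool send_rows, never from a script. Its argument "rows" is text: rows parted by semicolons, each of 5 numbers parted by spaces: the opening, from 0 (shut) to 1 (fully open), then the shift along the tool's x, y, z in cm, then the turn about the tool's x in units of 5 degrees (1.0 is 5 degrees). In form: grip x y z yaw; .... A call has 1 to 12 rows; each row is the pose to reach, as a shift and turn from the pose commanded when the call began, along the tool's axes at that moment; what a row does not reach only later rows make up. A row lasts 1/10 s, in which the tool goes at most 50 mm and 8.59 degrees, less where a joint would pass 70% of its speed; a pose out of reach is approached as far as the arm can. A call with a gripper value outside its range is refused whole. The fingers move at their own pace and stop on an object; "grip_force" is the grip in N (left out, the last holds). Time passes only in rows, so rows that repeat a pose let the fingers close. It gives the time, the measured TCP pose, the force and the opening at its end, in the units of the state.
- ctrl.sense(): the state, without advancing time (a new reading comes with each control period).
- capture(name): name is "scene" or "top" or "wrist"; returns a dict with "pixels" (480x640x3 uint8, red, green, blue), "intrinsics" (3x3 intrinsics, pixels), "view" (4x4, takes a point from world to camera coordinates); the wrist camera has in their place "mount" (4x4, takes a point from camera to tool coordinates, whose origin is the TCP and whose axes are the tool frame's). Camera axes: x right, y down, z forward; pixel columns grow to the right and rows downward; lengths in mm; the calibration is good to about 2 mm. A picture is of the moment at which its call begins: read the wrist's pose just before it. There is no depth.
- workorder.finish_job(): hands the job in, once; it reports no verdict.
Trained networks look in a picture, given as the dict that the camera call returned (one of the last four; its "shot" number tells which), for a name from the list of things; names that differ only in an ending like _2 or _b are one class to them, and where a whole thing is asked for, a point or a joint stands for the part that bears it (a point fixed in the world has none). Each returns a list of dicts, best first, with "confidence" (0 to 1); they miss things now and then, are a little off and sometimes report something else, mostly with a low value. They report only what shows in the picture. A call takes as long as a camera call. They do not tell look-alikes from the thing itself.
- nets.boxes_of(picture, target): "location" ([x, y, z] in mm, in world coordinates, good to about 4 mm: the middle of the surface that is visible of it).
- nets.spot_point(picture, target): "location" ([x, y, z] in mm, in world coordinates, good to about 4 mm: a listed point, or the origin of a listed thing).
The state is a dict: "time_s": time; "joints": joint angles; "dq": joint speeds; "tau": joint torques, N m; "eef_pos": TCP position; "ee_rot": TCP orientation; "force": force on the tool from outside, world axes, zero at the start; "wrist_torque": the same for the moment, N m; "grip_width": opening from 0.0 (shut) to 1.0 (fully open).
Only numpy, scipy, OpenCV 4.12 (cv2) and the standard library are available. Lean on these libraries where they do the work, as an engineer would, in place of code of your own. Each camera call takes 0.05 s, during which the arm holds its last target.

## Working session

There is one attempt and no reset: what is moved stays moved. The work goes in short steps, Python scripts to look and compute and a tool call to move; the robot and the scene stay as the last step left them, time stands still between calls to the robot, and variables do not carry over. Pictures are saved under pics/ and viewed, and the job is handed in when it is done.

Besides the shell and the picture viewer there is one more tool, called after ">>>" as name(argument=value, ...), one argument or row to a line, values as JSON. send_rows: Moves the arm, as the interface text tells. Its arguments: {"type":"object","properties":{"rows":{"type":"string"},"grip_force":{"type":"number"}},"required":["rows"]}

```bash
mkdir -p pics
cat > h.py <<'E'
import numpy as np, cv2
from rig import ctrl, capture, workorder, nets
def save(p,n): cv2.imwrite('pics/'+n+'.png', cv2.cvtColor(p['pixels'],cv2.COLOR_RGB2BGR))
def proj(p,X):
    X=np.r_[np.asarray(X,float),1]; c=np.asarray(p['view'])@X; u=np.asarray(p['intrinsics'])@c[:3]; return u[:2]/u[2]
def ray(p,uv,z):
    K=np.asarray(p['intrinsics']);V=np.asarray(p['view']);R=V[:3,:3];t=V[:3,3]
    d=R.T@np.linalg.solve(K,[uv[0],uv[1],1]);o=-R.T@t
    return o+d*(z-o[2])/d[2]
E
python3 - <<'E'
from h import *
print(ctrl.sense(), ctrl.pinch_z)
for n in ['scene','top']:
    p=capture(n); save(p,n+'0')
    for t in ['shade_mid','candle_mid','coaster','pad']:
        for f in (nets.spot_point,nets.boxes_of):
            for d in f(p,t)[:4]:
                print(n,t,f.__name__,np.round(d['location']),round(d['confidence'],2),proj(p,d['location']).round())
E
```

```text
{'time_s': 0.0, 'joints': array([ 9.48569710e-01,  3.13441344e-01,  1.49842257e+00,  1.27566996e-05,
        1.33098295e+00, -2.23405357e-01]), 'dq': array([-0.00104476, -0.00158426, -0.00094117,  0.00083834,  0.00313   ,
       -0.00059264]), 'tau': array([-8.59281117e-04, -4.12264037e+01, -2.59742332e+01, -1.88239810e-04,
        4.08020351e-03, -5.91298743e-06]), 'eef_pos': array([203.73780881, 483.58747151, 230.74496281]), 'ee_rot': array([ 0.58872191, -0.39119812,  0.58955422,  0.39089175]), 'force': array([-0.25724996,  0.2058398 , -0.30163284]), 'wrist_torque': array([0.04940603, 0.04595276, 0.02045142]), 'grip_width': 1.0005358998740683} 18.700000000000003
scene shade_mid call [423. 245. 112.] 0.71 [408. 320.]
scene shade_mid call [439. 257. 143.] 0.76 [406. 320.]
scene shade_mid call [515.  48.  10.] 0.24 [313. 290.]
scene candle_mid call [ 510. -294.    4.] 0.16 [250. 186.]
scene coaster call [ 548. -143.   -2.] 0.83 [262. 236.]
scene coaster call [ 512. -297.   -3.] 0.8 [250. 188.]
scene coaster call [ 328. -352.   -2.] 0.68 [307. 151.]
scene coaster call [ 511. -294.    4.] 0.85 [250. 187.]
scene coaster call [ 548. -140.    5.] 0.76 [262. 235.]
scene coaster call [ 332. -349.    8.] 0.62 [306. 149.]
scene pad call [512.  45.  -1.] 0.62 [314. 292.]
scene pad call [517.  49.   9.] 0.91 [312. 291.]
top shade_mid call [428. 245. 114.] 0.86 [182. 251.]
top shade_mid call [428. 237. 148.] 0.59 [181. 250.]
top coaster call [ 544. -145.   -3.] 0.89 [369. 197.]
top coaster call [ 509. -301.   -0.] 0.87 [439. 211.]
top coaster call [ 329. -355.   -2.] 0.79 [466. 290.]
top coaster call [ 329. -354.    6.] 0.69 [467. 290.]
top coaster call [ 543. -141.    4.] 0.64 [367. 197.]
top coaster call [ 509. -297.    6.] 0.59 [438. 210.]
top pad call [514.  38.  -1.] 0.74 [288. 212.]
top pad call [516.  40.  11.] 0.68 [287. 211.]
```

View pics/scene0.png

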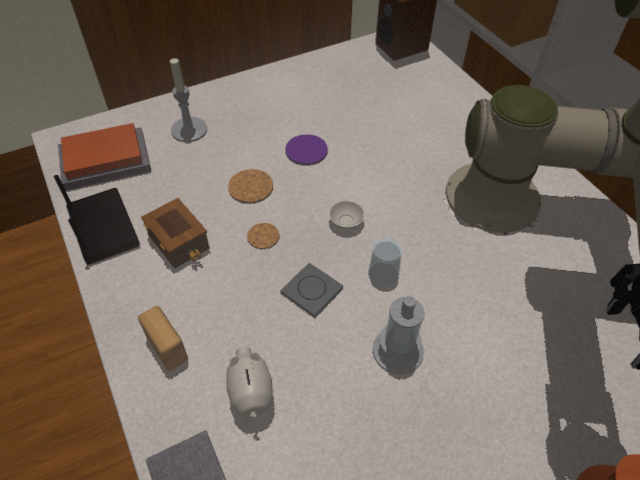

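View pics/top0.png

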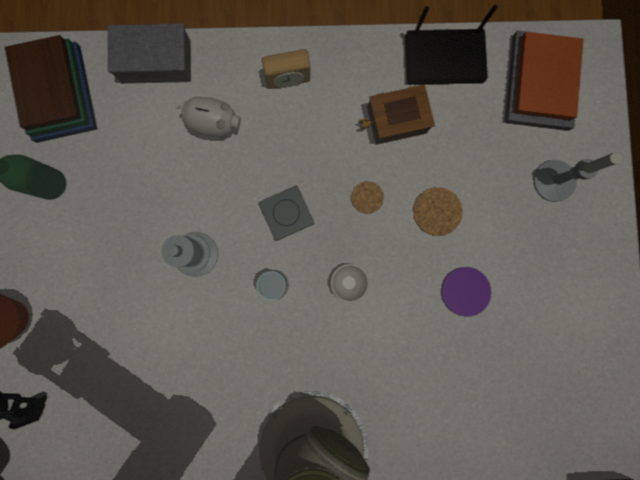

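Both views show three coaster-like discs. In the top view they are small cork at (369,197), large cork at (439,211) and purple at (466,290). The large cork one at (439,211) fits: it isn't purple and it's the larger of the two cork discs. I'll confirm in a crop and measure.

Run:
```python
from h import *
P={}
for n in ['scene','top']:
    p=capture(n);P[n]=p
    hsv=cv2.cvtColor(p['pixels'],cv2.COLOR_RGB2HSV)
    c={'scene':[(250,186),(263,236)],'top':[(439,211),(367,197)]}[n]
    m=((hsv[...,1]>70)&(hsv[...,0]<30)).astype(np.uint8)
    m=cv2.morphologyEx(m,cv2.MORPH_CLOSE,np.ones((5,5)))
    for q in c:
        l,lab,st,ce=cv2.connectedComponentsWithStats(m)
        k=lab[q[1],q[0]]
        cn,_=cv2.findContours((lab==k).astype(np.uint8),0,1)
        pts=max(cn,key=len)[:,0]
        W=np.array([ray(p,u,6)[:2] for u in pts],np.float32)
        (x,y),r=cv2.minEnclosingCircle(W); e=cv2.fitEllipse(W)
        print(n,q,ce[k],'world',np.round([x,y,2*r]),np.round(e[0]),np.round(e[1]))
# pad
    q={'scene':(312,288),'top':(287,212)}[n]
    x0,y0=q[0]-40,q[1]-40
    cr=p['pixels'][y0:y0+80,x0:x0+80]
    print(n,'pad nets',ray(p,q,12))
    cv2.imwrite(f'pics/pad_{n}.png',cv2.resize(cr[...,::-1],None,fx=6,fy=6,interpolation=2))
p=P['top'];cv2.imwrite('pics/crop1.png',cv2.resize(p['pixels'][150:330,330:510,::-1],None,fx=3.3,fy=3.3))
a=p['pixels'][205:305,140:240,::-1];b=P['scene']['pixels'][285:385,350:450,::-1]
cv2.imwrite('pics/crop2.png',np.hstack([cv2.resize(i,(400,400),interpolation=2) for i in (a,b)]))
```

```text
scene (250, 186) [250.19816054 185.61956522] world [ 509. -296.  114.] [ 510. -297.] [107. 111.]
scene (263, 236) [262.79663609 235.34862385] world [ 547. -140.   75.] [ 546. -139.] [71. 73.]
scene pad nets [514.8727409   43.37760272  12.        ]
top (439, 211) [437.54570038 211.07030827] world [ 508. -297.  110.] [ 508. -297.] [107. 108.]
top (367, 197) [367.04779412 196.9375    ] world [ 544. -140.   73.] [ 544. -140.] [70. 71.]
top pad nets [513.55941368  39.42259539  12.        ]
```

View pics/crop1.png

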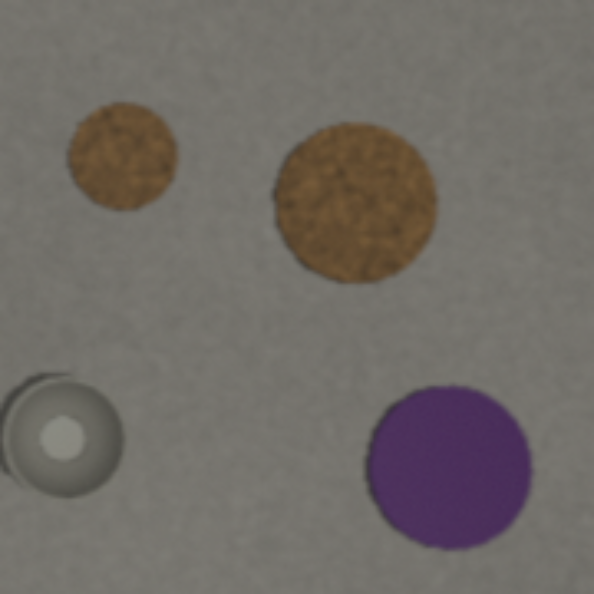

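View pics/crop2.png

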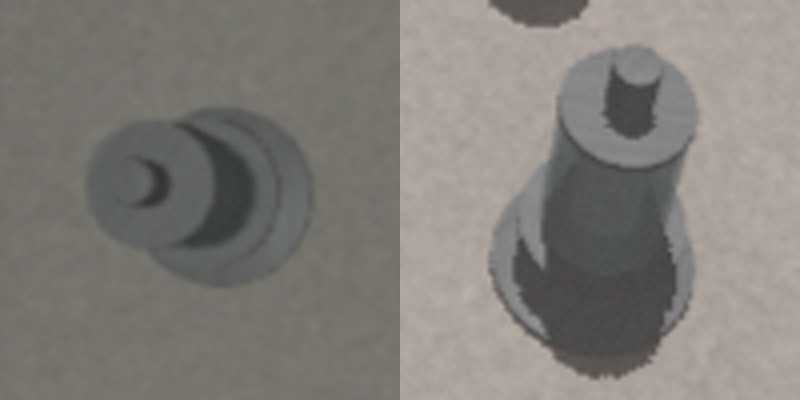

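View pics/pad_top.png

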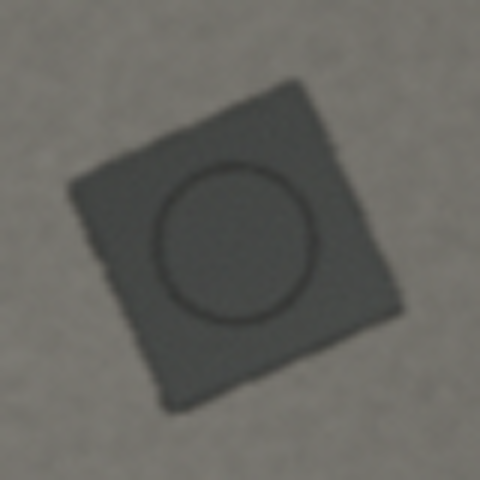

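View pics/pad_scene.png

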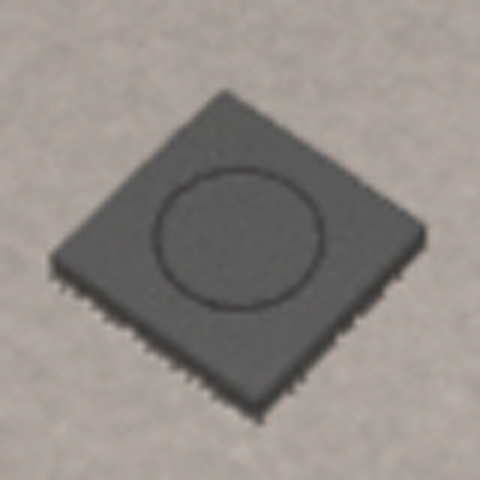

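The crop confirms the large cork disc at (439,211): its fitted diameter is about 108–110 mm, against about 72 mm for the small one. The knob top is at top-view (172.5,250.5) and scene-view (409.5,301.7).

Run:
```python
from h import *
from scipy.spatial.transform import Rotation as R
s=capture('scene');t=capture('top')
for nm,a,b,z in [('knob',(409.2,301.4),(172.2,250.2),181),('cap',(406.7,311.2),(177.8,250.8),147),('pad',(311.5,287.3),(286,212),12)]:
    print(nm,ray(s,a,z),ray(t,b,z))
q=ctrl.sense()['ee_rot'];M=R.from_quat(q[[1,2,3,0]]).as_matrix();print(M.round(3))
```

```text
knob [430.270535   246.03823464 181.        ] [426.53862033 245.0011109  181.        ]
cap [429.65015766 244.90687377 147.        ] [426.97686152 244.04959044 147.        ]
pad [515.00051186  41.32586521  12.        ] [513.61829025  41.63485094  12.        ]
[[ 0.    -0.922  0.388]
 [ 0.     0.388  0.922]
 [-1.     0.     0.   ]]
```

```bash
cat >> h.py <<'E'
from scipy.spatial.transform import Rotation as R
def toolM():
    q=ctrl.sense()['ee_rot'];return R.from_quat(np.asarray(q)[[1,2,3,0]]).as_matrix()
def go(T):
    s=ctrl.sense();print('pos',s['eef_pos'].round(1),'t',round(s['time_s'],2),'F',s['force'].round(2),'g',round(s['grip_width'],3));print('tool cm',(toolM().T@(np.asarray(T)-s['eef_pos'])/10).round(2))
E
python3 -c "
from h import *
go([428.3,245,231])"
```

```text
pos [203.9 483.8 231.3] t 1.1 F [ 1.06  0.02 -0.31] g 0.999
tool cm [  0.03 -29.95 -13.3 ]
```

>>> send_rows(
  rows="1 0 -1.5 -0.7 0; 1 0 -4 -1.8 0; 1 0 -7 -3.1 0; 1 0 -10 -4.4 0; 1 0 -13 -5.8 0; 1 0 -16 -7.1 0; 1 0 -19 -8.4 0; 1 0 -22 -9.8 0; 1 0 -25 -11.1 0; 1 0 -27.5 -12.2 0; 1 0 -29 -12.9 0; 1 0 -29.95 -13.3 0",
  grip_force=30,
)

```text
time_s: 2.3
eef_pos: [429.0, 244.0, 231.3]
ee_rot: [0.589, -0.391, 0.589, 0.391]
force: [0.5, -0.3, 0.6]
grip_width: 0.999
```

>>> send_rows(
  rows="1 0 0 0 0; 1 0 0 0 0; 1 0 0 0 0",
)

```text
time_s: 2.6
eef_pos: [427.7, 245.6, 231.3]
ee_rot: [0.589, -0.391, 0.589, 0.391]
force: [0.3, 0.4, -0.4]
grip_width: 1.0
```

Run:
```python
from h import *
go([428.3,245,151])
s=ctrl.sense();M=toolM()
p=capture('wrist');save(p,'w1')
K=np.asarray(p['intrinsics']);Tm=np.asarray(p['mount']);print(Tm.round(3))
for X in ([428.3,245,181],[428.3,245,147]):
    t=M.T@(np.array(X)-s['eef_pos']);c=np.linalg.inv(Tm)@np.r_[t,1];u=K@c[:3];print(u[:2]/u[2])
for d in nets.spot_point(p,'shade_mid'): print(d)
```

```text
pos [427.7 245.6 231.3] t 2.6 F [ 0.32  0.37 -0.39] g 1.0
tool cm [ 8.03 -0.08 -0.03]
[[ 0.00000e+00 -2.89000e-01  9.57000e-01 -1.42475e+02]
 [-1.00000e-03 -9.57000e-01 -2.89000e-01  7.40290e+01]
 [ 1.00000e+00 -0.00000e+00 -0.00000e+00  6.78000e-01]
 [ 0.00000e+00  0.00000e+00  0.00000e+00  1.00000e+00]]
[312.83896424 265.41281274]
[313.05840152 247.2034084 ]
```

View pics/w1.png

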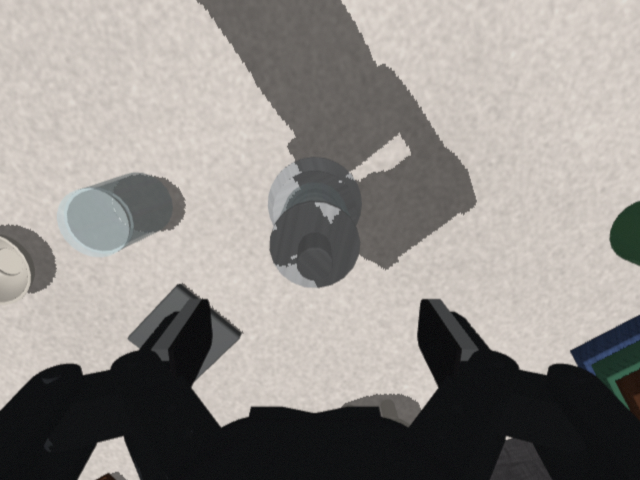

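The wrist view shows the shade's cap at about (315,244) and the knob at (315,265). My prediction was (313,247) and (313,265), so they agree within about 2 mm. Descending onto the knob.

>>> send_rows(
  rows="1 1 0 0 0; 1 2.5 0 0.05 0; 1 4 0 0.05 0; 1 5.5 0 0.05 0; 1 6.8 0 0.05 0; 1 7.6 0 0.05 0; 1 8 0 0.05 0; 1 8 0 0.05 0; 1 8 0 0.05 0",
)

```text
time_s: 3.6
eef_pos: [428.6, 245.5, 151.7]
ee_rot: [0.589, -0.391, 0.589, 0.391]
force: [-0.2, 0.1, -0.4]
grip_width: 1.004
```

>>> send_rows(
  rows="0.6 0 0 0 0; 0.4 0 0 0 0; 0.3 0 0 0 0; 0.2 0 0 0 0; 0 0 0 0 0; 0 0 0 0 0; 0 0 0 0 0; 0 0 0 0 0; 0 0 0 0 0",
  grip_force=30,
)

```text
time_s: 4.5
eef_pos: [428.5, 245.4, 151.5]
ee_rot: [0.589, -0.391, 0.589, 0.391]
force: [-1.0, -1.4, 4.1]
grip_width: 0.247
```

Run:
```python
from h import *
go([428.3,245,151])
p=capture('scene');cv2.imwrite('pics/s2.png',cv2.resize(p['pixels'][250:400,320:520,::-1],None,fx=4,fy=4))
p=capture('wrist');save(p,'w2')
```

```text
pos [428.5 245.4 151.5] t 4.5 F [-0.97 -1.4   4.08] g 0.247
tool cm [ 0.05  0.   -0.04]
```

View pics/s2.png

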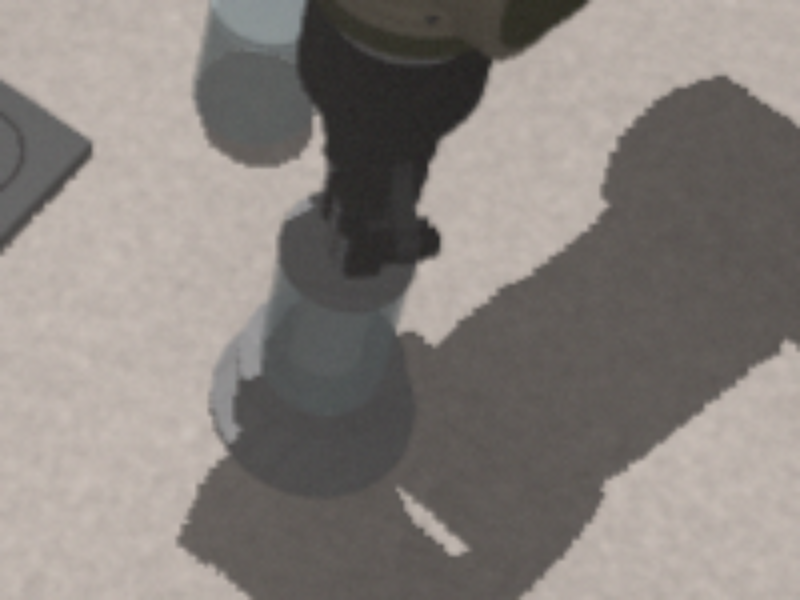

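View pics/w2.png

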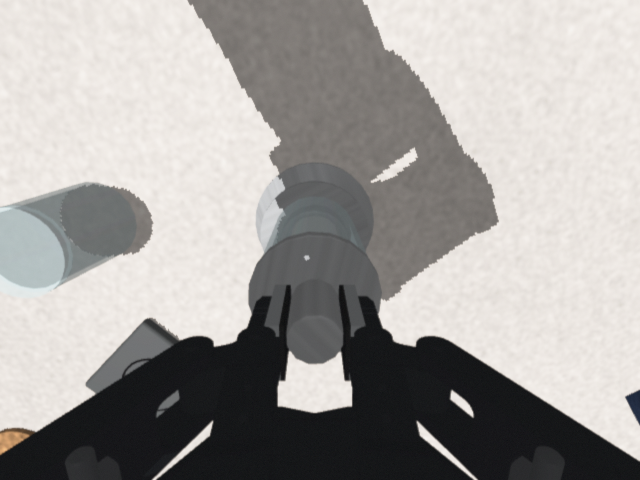

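The opening of 0.247 (about 21 mm) matches the 22 mm knob, and the jaws straddle it. Lifting.

>>> send_rows(
  rows="0 -0.2 0 0 0; 0 -0.5 0 0 0; 0 -1 0 0 0; 0 -2 0 0 0; 0 -3 0 0 0; 0 -4.5 0 0 0; 0 -6 0 0 0; 0 -8 0 0 0; 0 -10 0 0 0; 0 -11.5 0 0 0; 0 -12.5 0 0 0; 0 -12.5 0 0 0",
  grip_force=45,
)

```text
time_s: 5.8
eef_pos: [428.8, 245.5, 277.8]
ee_rot: [0.59, -0.391, 0.588, 0.391]
force: [0.0, -0.1, -2.4]
grip_width: 0.244
```

Run:
```python
from h import *
go([508.7,-297,276])
p=capture('scene');cv2.imwrite('pics/s3.png',cv2.resize(p['pixels'][200:400,280:520,::-1],None,fx=3.3,fy=3))
p=capture('wrist');save(p,'w3')
```

```text
pos [428.8 245.5 277.8] t 5.8 F [ 0.03 -0.06 -2.43] g 0.244
tool cm [  0.16 -28.43 -46.9 ]
```

View pics/s3.png

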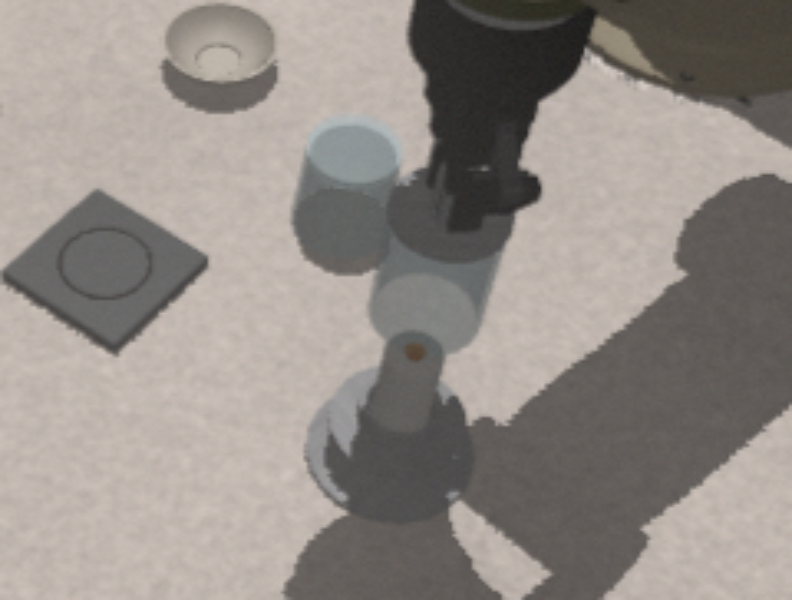

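View pics/w3.png

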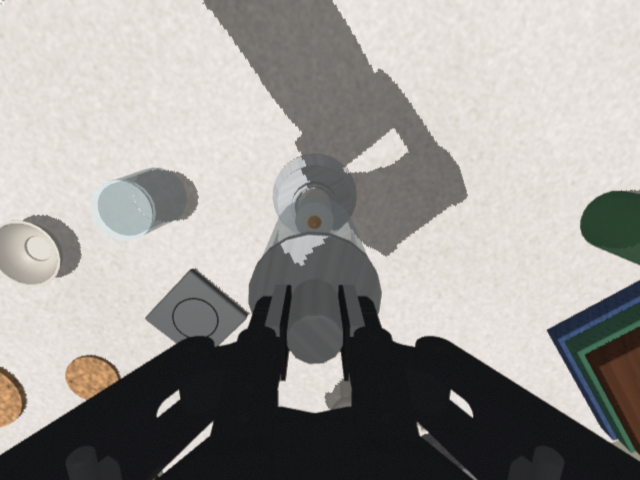

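The shade hangs upright from the jaws: the wrist view still has the cap at (315,280). The candle is still in its cup with the flame at (314,222). Next is the carry to the coaster.

>>> send_rows(
  rows="0 0 -0.3 -0.5 0; 0 0 -1 -1.6 0; 0 0 -2 -3.3 0; 0 0 -3.3 -5.4 0; 0 0 -4.7 -7.8 0; 0 0 -6.2 -10.2 0; 0 0 -7.7 -12.7 0; 0 0 -9.2 -15.2 0; 0 0 -10.7 -17.7 0; 0 0 -12.2 -20.1 0; 0 0 -13.7 -22.6 0; 0 0 -15.2 -25.1 0",
)

```text
time_s: 7.1
eef_pos: [470.6, -47.0, 276.0]
ee_rot: [0.589, -0.391, 0.589, 0.391]
force: [-0.4, -0.3, -2.0]
grip_width: 0.24
```

>>> send_rows(
  rows="0 0 -1.5 -2.5 0; 0 0 -3 -5 0; 0 0 -4.5 -7.4 0; 0 0 -6 -9.9 0; 0 0 -7.5 -12.4 0; 0 0 -9 -14.9 0; 0 0 -10.4 -17.2 0; 0 0 -11.6 -19.1 0; 0 0 -12.4 -20.5 0; 0 0 -13 -21.4 0; 0 0 -13.2 -21.8 0; 0 0 -13.2 -21.8 0",
)

```text
time_s: 8.3
eef_pos: [507.8, -297.3, 276.0]
ee_rot: [0.589, -0.391, 0.589, 0.391]
force: [-0.0, 0.4, -0.9]
grip_width: 0.241
```

Run:
```python
from h import *
go([508.7,-297,276])
p=capture('scene');save(p,'s4')
p=capture('wrist');save(p,'w4')
```

```text
pos [ 507.8 -297.3  276. ] t 8.3 F [-0.03  0.36 -0.93] g 0.241
tool cm [ 0.   -0.07  0.07]
```

View pics/s4.png

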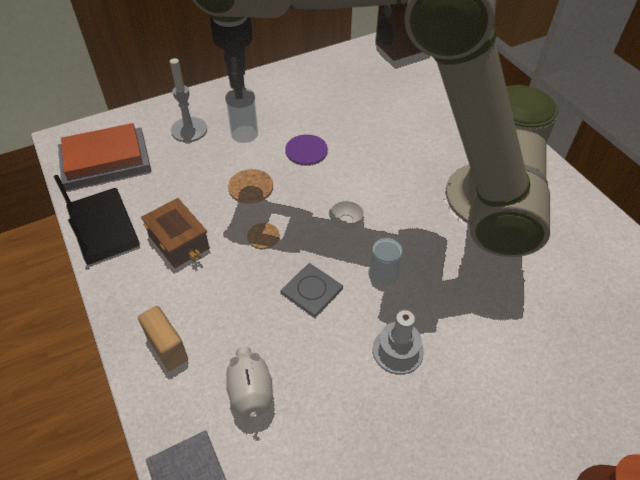

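View pics/w4.png

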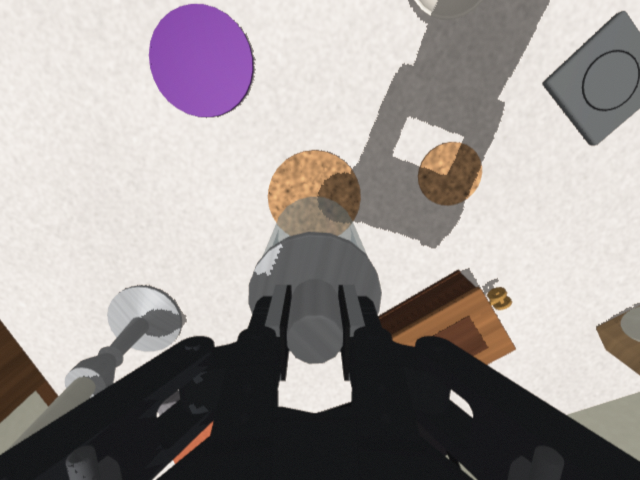

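>>> send_rows(
  rows="0 0.5 0 0 0; 0 1.5 0 0 0; 0 3 0 0 0; 0 5 0 0 0; 0 7 0 0 0; 0 9 0 0 0; 0 11 0 0 0; 0 12.5 0 0 0; 0 13.8 0 0 0; 0 14.5 0 0 0; 0 14.8 0 0 0; 0 14.8 0 0 0",
)

```text
time_s: 9.6
eef_pos: [508.1, -297.1, 128.3]
ee_rot: [0.589, -0.391, 0.589, 0.391]
force: [0.2, 0.9, -1.1]
grip_width: 0.247
```

Run:
```python
from h import *
go([508.7,-297,114.5])
s=ctrl.sense();M=toolM()
p=capture('wrist');save(p,'w5')
K=np.asarray(p['intrinsics']);Tm=np.asarray(p['mount'])
im=p['pixels'].copy()
def pj(X):
    t=M.T@(np.array(X)-s['eef_pos']);c=np.linalg.inv(Tm)@np.r_[t,1];u=K@c[:3];return u[:2]/u[2]
for a in np.linspace(0,6.28,60):
    q=pj([508.7+55*np.cos(a),-297+55*np.sin(a),8]);cv2.circle(im,tuple(int(v) for v in q.round()),1,(255,0,0),-1)
cv2.imwrite('pics/w5b.png',im[...,::-1])
p=capture('scene');cv2.imwrite('pics/s5.png',cv2.resize(p['pixels'][80:280,150:350,::-1],None,fx=3,fy=3))
```

```text
pos [ 508.1 -297.1  128.3] t 9.6 F [ 0.22  0.91 -1.08] g 0.247
tool cm [ 1.38 -0.06  0.03]
```

View pics/w5b.png

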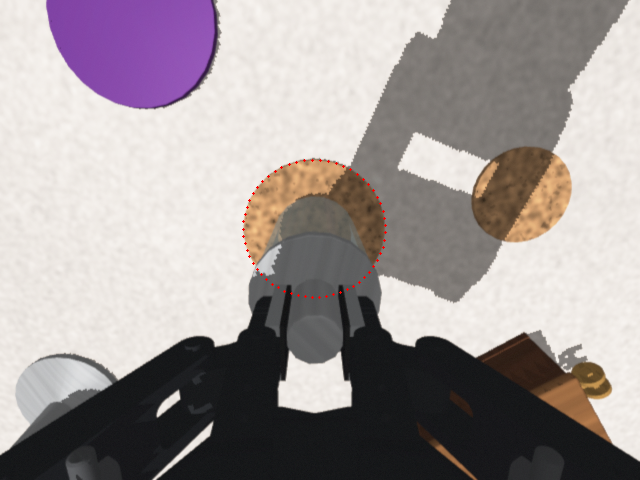

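View pics/s5.png

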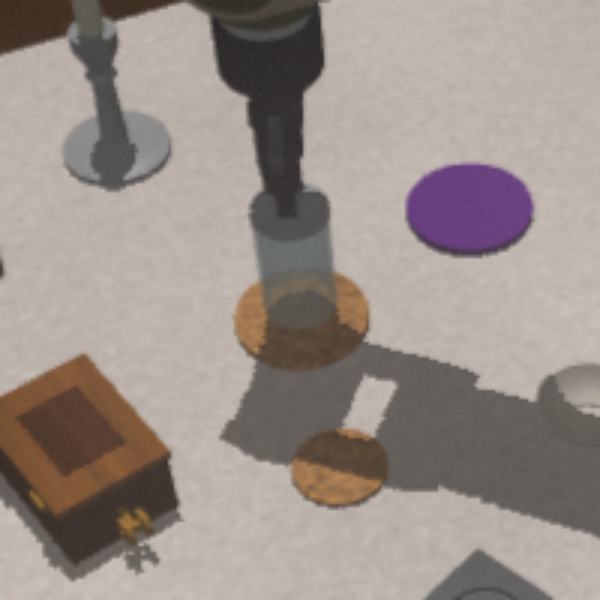

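The coaster outline projected at (508.7,-297), shown in red, coincides with the cork's edge, centred at about (314,228). The shade is centred over it. Lowering gently.

>>> send_rows(
  rows="0 0.2 0 0 0; 0 0.5 0 0 0; 0 0.8 0 0 0; 0 1.0 0 0 0; 0 1.1 0 0 0; 0 1.2 0 0 0; 0 1.25 0 0 0; 0 1.25 0 0 0",
)

```text
time_s: 10.5
eef_pos: [508.0, -297.1, 115.8]
ee_rot: [0.589, -0.391, 0.589, 0.391]
force: [0.6, -0.4, -1.5]
grip_width: 0.242
```

>>> send_rows(
  rows="0 0.04 0 0 0; 0 0.08 0 0 0; 0 0.12 0 0 0; 0 0.12 0 0 0",
)

```text
time_s: 10.9
eef_pos: [508.0, -297.1, 114.6]
ee_rot: [0.589, -0.391, 0.589, 0.391]
force: [0.1, -0.0, -1.1]
grip_width: 0.24
```

>>> send_rows(
  rows="0 0.04 0 0 0; 0 0.08 0 0 0; 0 0.12 0 0 0; 0 0.12 0 0 0",
)

```text
time_s: 11.3
eef_pos: [508.3, -297.3, 114.5]
ee_rot: [0.589, -0.392, 0.589, 0.391]
force: [-2.9, 1.4, 7.6]
grip_width: 0.245
```

Contact: the vertical force rose from -1.1 to +7.6 N. Releasing slowly, then retreating upward.

>>> send_rows(
  rows="0.26 0 0 0 0; 0.3 0 0 0 0; 0.35 0 0 0 0; 0.45 0 0 0 0; 0.6 0 0 0 0; 0.8 0 0 0 0; 1 0 0 0 0; 1 0 0 0 0; 1 0 0 0 0; 1 0 0 0 0",
)

```text
time_s: 12.3
eef_pos: [508.0, -297.1, 113.4]
ee_rot: [0.589, -0.391, 0.589, 0.391]
force: [-0.8, -0.1, -0.6]
grip_width: 0.999
```

>>> send_rows(
  rows="1 -0.5 0 0 0; 1 -1.5 0 0 0; 1 -3 0 0 0; 1 -5 0 0 0; 1 -7 0 0 0; 1 -9 0 0 0; 1 -11 0 0 0; 1 -13 0 0 0; 1 -14.5 0 0 0; 1 -15.5 0 0 0; 1 -16 0 0 0; 1 -16 0 0 0",
)

```text
time_s: 13.5
eef_pos: [508.1, -297.1, 273.8]
ee_rot: [0.589, -0.391, 0.589, 0.391]
force: [-0.2, -0.8, 0.0]
grip_width: 1.002
```

Run:
```python
from h import *
go([428.3,245,275])
p=capture('scene');save(p,'s6')
for z,t in((0,'shade_mid'),(0,'candle_mid')):
    for d in nets.spot_point(p,t)[:3]: print(t,d['location'].round() if hasattr(d['location'],'round') else d['location'],d['confidence'],proj(p,d['location']))
p=capture('top');save(p,'t6')
for t in('shade_mid','candle_mid'):
    for d in nets.spot_point(p,t)[:3]: print(t,d['location'],d['confidence'],proj(p,d['location']))
p=capture('wrist');save(p,'w6')
```

```text
pos [ 508.1 -297.1  273.8] t 13.5 F [-0.25 -0.83  0.03] g 1.002
tool cm [-0.15 28.4  46.86]
shade_mid [502.5, -294.9, 79.1] 0.87 [250.66183957 162.96506433]
candle_mid [428.1, 246.4, 93.3] 0.68 [404.24396571 326.91977406]
shade_mid [506.1, -297.7, 75.9] 0.93 [447.18680665 207.36265133]
candle_mid [428.2, 241.0, 86.2] 0.71 [187.49001186 251.53362486]
```

View pics/s6.png

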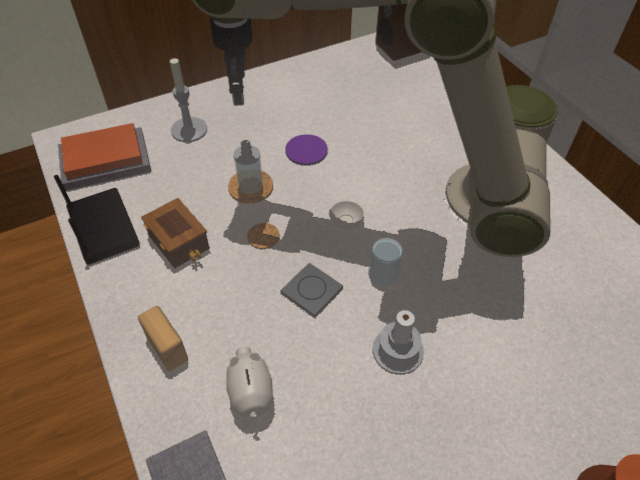

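View pics/w6.png

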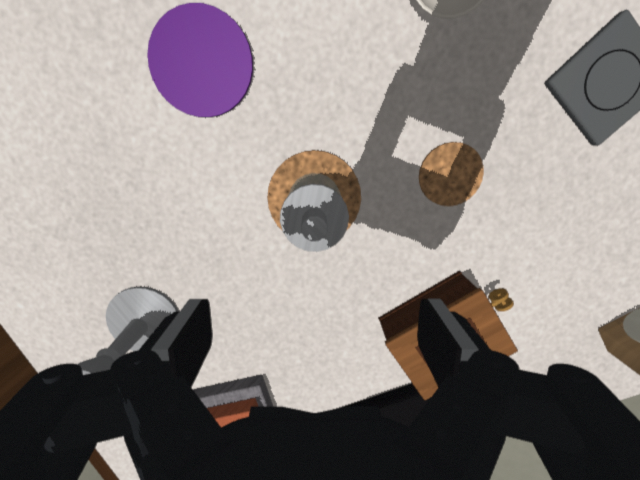

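The shade stands upright on the large cork coaster, at scene (249,170). The candle still stands in the cup at (405,328). Returning to the candlestick.

>>> send_rows(
  rows="1 0 1.2 2 0; 1 0 3.3 5.4 0; 1 0 5.7 9.4 0; 1 0 8.1 13.4 0; 1 0 10.5 17.3 0; 1 0 12.9 21.3 0; 1 0 15.3 25.2 0; 1 0 17.7 29.2 0; 1 0 20.1 33.2 0; 1 0 22.5 37.1 0; 1 0 24.5 40.4 0; 1 0 26 43 0",
)

```text
time_s: 15.05
eef_pos: [434.6, 202.3, 273.4]
ee_rot: [0.589, -0.391, 0.589, 0.392]
force: [0.1, -0.7, 0.6]
grip_width: 1.002
```

>>> send_rows(
  rows="1 1 1.3 2.1 0; 1 2.5 2 3.3 0; 1 4 2.4 3.8 0; 1 5 2.4 3.8 0; 1 5 2.4 3.8 0; 1 5 2.4 3.8 0",
)

```text
time_s: 15.65
eef_pos: [428.4, 244.1, 223.9]
ee_rot: [0.589, -0.391, 0.589, 0.391]
force: [1.2, -0.4, 0.0]
grip_width: 0.999
```

Run:
```python
from h import *
go([428.3,245,83])
s=ctrl.sense();M=toolM()
p=capture('wrist');
K=np.asarray(p['intrinsics']);Tm=np.asarray(p['mount'])
im=p['pixels'].copy()
def pj(X):
    t=M.T@(np.array(X)-s['eef_pos']);c=np.linalg.inv(Tm)@np.r_[t,1];u=K@c[:3];return u[:2]/u[2]
for r,z in((17,125),(24,65)):
  for a in np.linspace(0,6.28,40):
    q=pj([428.3+r*np.cos(a),245+r*np.sin(a),z]);cv2.circle(im,tuple(int(v) for v in q.round()),1,(255,0,0),-1)
cv2.imwrite('pics/w7.png',im[...,::-1])
cv2.imwrite('pics/w7c.png',cv2.resize(p['pixels'][150:330,220:420,::-1],None,fx=3,fy=3))
cv2.imwrite('pics/w7d.png',cv2.resize(im[150:330,220:420,::-1],None,fx=3,fy=3))
```

```text
pos [428.4 244.1 223.9] t 15.65 F [ 1.21 -0.43  0.02] g 0.999
tool cm [14.09  0.05  0.08]
```

View pics/w7.png

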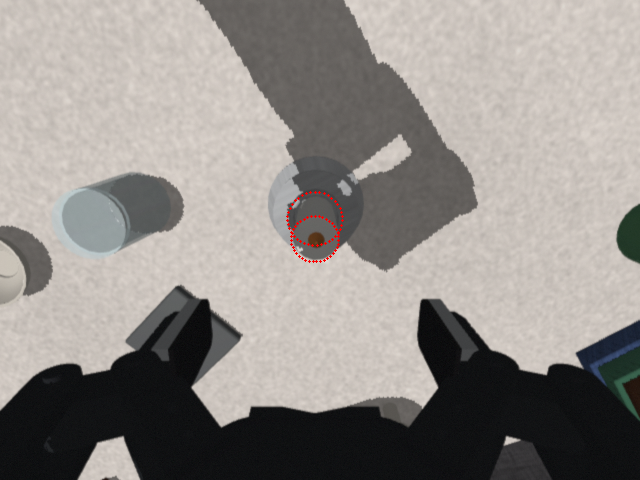

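View pics/w7d.png

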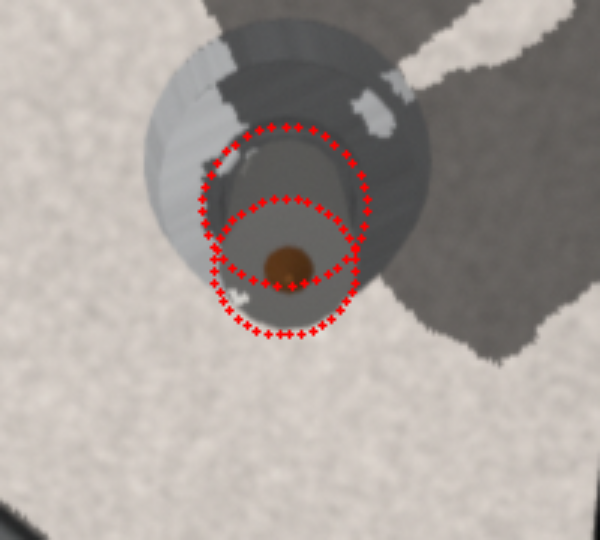

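The candle's predicted top circle (315,239) and cup rim match the picture to about 1 mm. Descending.

>>> send_rows(
  rows="1 0.7 0 0 0; 1 2 0.1 0.1 0; 1 4 0.1 0.12 0; 1 6 0.1 0.12 0; 1 8 0.1 0.12 0; 1 10 0.1 0.12 0; 1 12 0.1 0.12 0; 1 13.4 0.1 0.12 0; 1 14.1 0.1 0.12 0; 1 14.3 0.1 0.12 0; 1 14.3 0.1 0.12 0; 1 14.3 0.1 0.12 0",
)

```text
time_s: 16.9
eef_pos: [428.0, 246.1, 81.1]
ee_rot: [0.59, -0.391, 0.589, 0.391]
force: [-0.9, -0.6, -0.2]
grip_width: 0.998
```

>>> send_rows(
  rows="0.7 0 0 0 0; 0.55 0 0 0 0; 0.48 0 0 0 0; 0.44 0 0 0 0; 0.4 0 0 0 0; 0.36 0 0 0 0; 0.2 0 0 0 0; 0 0 0 0 0; 0 0 0 0 0; 0 0 0 0 0",
  grip_force=30,
)

```text
time_s: 17.9
eef_pos: [427.6, 245.8, 80.5]
ee_rot: [0.589, -0.391, 0.589, 0.391]
force: [-2.1, -2.8, 4.8]
grip_width: 0.387
```

Run:
```python
from h import *
go([428.3,245,80])
p=capture('wrist');save(p,'w8')
```

```text
pos [427.6 245.8  80.5] t 17.9 F [-2.11 -2.75  4.82] g 0.387
tool cm [ 0.05 -0.1  -0.05]
```

View pics/w8.png

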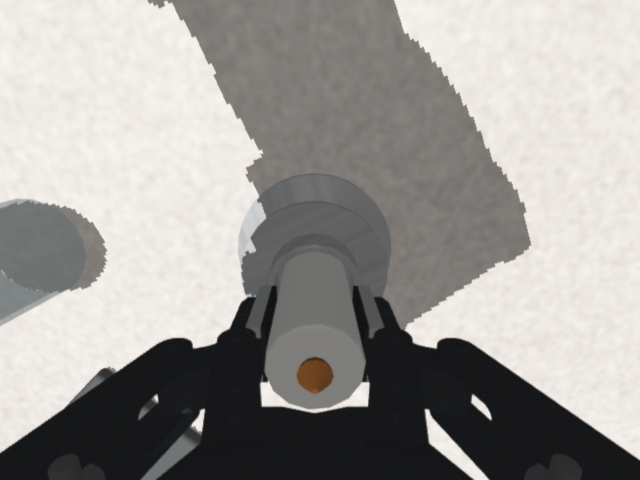

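The candle is gripped: opening 0.387 is about 33 mm. It stays upright, with the flame at (315,375). Lifting straight up.

>>> send_rows(
  rows="0 -0.2 0 0 0; 0 -0.5 0 0 0; 0 -1 0 0 0; 0 -1.7 0 0 0; 0 -2.6 0 0 0; 0 -4 0 0 0; 0 -5.5 0 0 0; 0 -7 0 0 0; 0 -8.5 0 0 0; 0 -9.5 0 0 0; 0 -10 0 0 0; 0 -10 0 0 0",
)

```text
time_s: 19.15
eef_pos: [427.7, 246.0, 180.9]
ee_rot: [0.589, -0.391, 0.589, 0.391]
force: [-1.3, -0.2, -2.0]
grip_width: 0.39
```

Run:
```python
from h import *
go([514.3,41.5,180])
p=capture('wrist');save(p,'w9')
```

```text
pos [427.7 246.  180.9] t 19.15 F [-1.34 -0.19 -1.99] g 0.39
tool cm [  0.09 -15.92 -15.49]
```

View pics/w9.png

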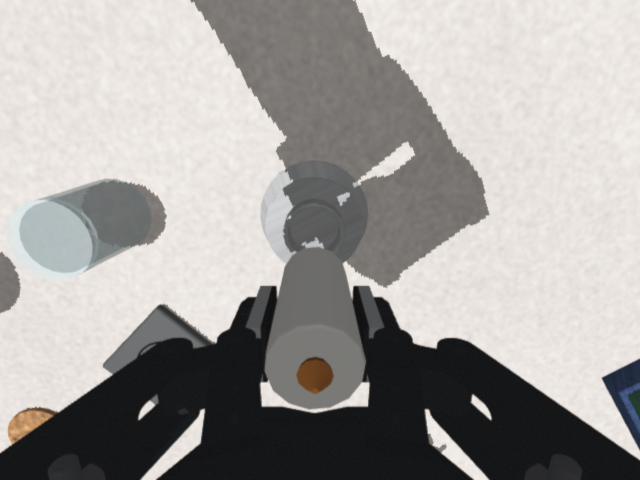

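The candle is out of the cup and still at the same place in the jaws. Moving over the pad.

>>> send_rows(
  rows="0 0 -0.4 -0.4 0; 0 0 -1.4 -1.3 0; 0 0 -2.8 -2.7 0; 0 0 -4.5 -4.4 0; 0 0 -6.3 -6.1 0; 0 0 -8.1 -7.9 0; 0 0 -9.9 -9.6 0; 0 0 -11.7 -11.4 0; 0 0 -13.3 -13 0; 0 0 -14.7 -14.3 0; 0 0 -15.6 -15.2 0; 0 0 -15.9 -15.5 0",
)

```text
time_s: 20.4
eef_pos: [514.2, 39.9, 180.1]
ee_rot: [0.589, -0.391, 0.59, 0.391]
force: [-0.4, 0.2, -1.3]
grip_width: 0.39
```

>>> send_rows(
  rows="0 0.5 0 0 0; 0 1.5 0 0 0; 0 3 0 0 0; 0 5 0 0 0; 0 7 0 0 0; 0 8.8 0 0 0; 0 10.2 0 0 0; 0 11 0 0 0; 0 11.3 0 0 0; 0 11.3 0 0 0",
)

```text
time_s: 21.4
eef_pos: [513.8, 41.7, 67.3]
ee_rot: [0.589, -0.391, 0.589, 0.391]
force: [-0.2, 0.2, -0.6]
grip_width: 0.393
```

Run:
```python
from h import *
go([514.3,41.5,47.5])
s=ctrl.sense();M=toolM()
p=capture('wrist')
K=np.asarray(p['intrinsics']);Tm=np.asarray(p['mount'])
im=p['pixels'].copy()
def pj(X):
    t=M.T@(np.array(X)-s['eef_pos']);c=np.linalg.inv(Tm)@np.r_[t,1];u=K@c[:3];return u[:2]/u[2]
for r,z in((25,12),):
  for a in np.linspace(0,6.28,40):
    q=pj([514.3+r*np.cos(a),41.5+r*np.sin(a),z]);cv2.circle(im,tuple(int(v) for v in q.round()),1,(255,0,0),-1)
cv2.imwrite('pics/w10.png',im[...,::-1])
p=capture('scene');cv2.imwrite('pics/s10.png',cv2.resize(p['pixels'][200:350,230:430,::-1],None,fx=4,fy=4))
```

```text
pos [513.8  41.7  67.3] t 21.4 F [-0.22  0.23 -0.58] g 0.393
tool cm [ 1.98 -0.05  0.  ]
```

View pics/w10.png

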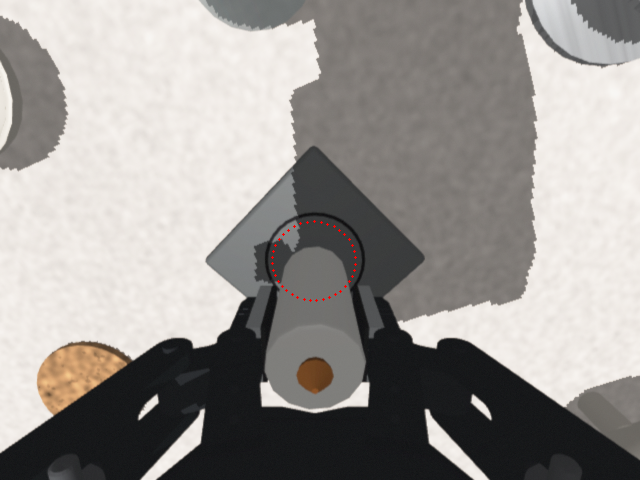

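View pics/s10.png

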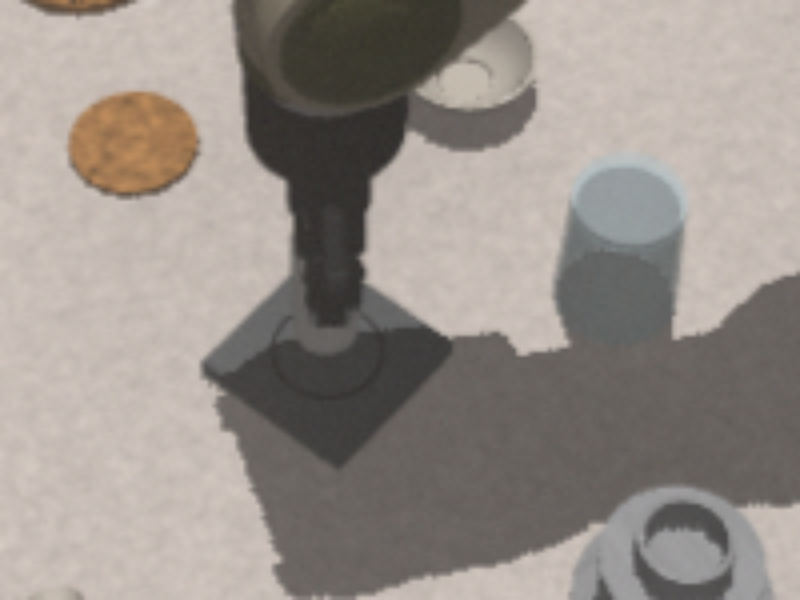

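My predicted circle sits concentric with the pad's ring, centred at about (315,260), so the candle is centred over the pad. Lowering gently.

>>> send_rows(
  rows="0 0.3 0 0 0; 0 0.7 0 0 0; 0 1.1 0 0 0; 0 1.4 0 0 0; 0 1.6 0 0 0; 0 1.75 0 0 0; 0 1.82 0 0 0; 0 1.85 0 0 0; 0 1.85 0 0 0",
)

```text
time_s: 22.4
eef_pos: [514.0, 41.4, 48.9]
ee_rot: [0.589, -0.391, 0.589, 0.391]
force: [-0.2, -0.2, -2.1]
grip_width: 0.39
```

>>> send_rows(
  rows="0 0.04 0 0 0; 0 0.08 0 0 0; 0 0.12 0 0 0; 0 0.12 0 0 0",
)

```text
time_s: 22.8
eef_pos: [513.9, 41.4, 47.6]
ee_rot: [0.589, -0.391, 0.589, 0.391]
force: [0.6, -0.3, -1.2]
grip_width: 0.393
```

>>> send_rows(
  rows="0 0.03 0 0 0; 0 0.06 0 0 0; 0 0.09 0 0 0; 0 0.09 0 0 0",
)

```text
time_s: 23.2
eef_pos: [514.1, 41.3, 47.5]
ee_rot: [0.589, -0.391, 0.589, 0.391]
force: [-3.9, -0.3, 8.3]
grip_width: 0.391
```

Contact: the vertical force is +8.3 N. Releasing.

>>> send_rows(
  rows="0.41 0 0 0 0; 0.44 0 0 0 0; 0.48 0 0 0 0; 0.55 0 0 0 0; 0.7 0 0 0 0; 0.85 0 0 0 0; 1 0 0 0 0; 1 0 0 0 0; 1 0 0 0 0; 1 0 0 0 0",
)

```text
time_s: 24.2
eef_pos: [513.9, 41.4, 46.8]
ee_rot: [0.589, -0.391, 0.589, 0.391]
force: [0.0, -0.3, -0.4]
grip_width: 0.999
```

>>> send_rows(
  rows="1 -0.5 0 0 0; 1 -1.5 0 0 0; 1 -3 0 0 0; 1 -5 0 0 0; 1 -7 0 0 0; 1 -9 0 0 0; 1 -11 0 0 0; 1 -13 0 0 0; 1 -15 0 0 0; 1 -16.5 0 0 0; 1 -17 0 0 0; 1 -17 0 0 0",
)

```text
time_s: 25.4
eef_pos: [514.0, 41.4, 217.6]
ee_rot: [0.59, -0.391, 0.589, 0.391]
force: [0.1, -0.1, -0.0]
grip_width: 0.996
```

Run:
```python
from h import *
go([514.3,41.5,47.5])
for n in('scene','top'):
    p=capture(n);save(p,n+'_end')
    for t in('shade_mid','candle_mid'):
        for d in nets.spot_point(p,t)[:2]: print(n,t,d['location'],d['confidence'],proj(p,d['location']).round())
s=ctrl.sense();M=toolM()
p=capture('wrist')
K=np.asarray(p['intrinsics']);Tm=np.asarray(p['mount'])
im=p['pixels'].copy()
def pj(X):
    t=M.T@(np.array(X)-s['eef_pos']);c=np.linalg.inv(Tm)@np.r_[t,1];u=K@c[:3];return u[:2]/u[2]
for r,z in((17,12),(17,92)):
  for a in np.linspace(0,6.28,40):
    q=pj([514.3+r*np.cos(a),41.5+r*np.sin(a),z]);cv2.circle(im,tuple(int(v) for v in q.round()),1,(255,0,0),-1)
cv2.imwrite('pics/w11.png',im[...,::-1])
```

```text
pos [514.   41.4 217.6] t 25.4 F [ 0.13 -0.15 -0.  ] g 0.996
tool cm [17.01  0.    0.02]
scene shade_mid [506.0, -297.4, 74.2] 0.87 [249. 164.]
scene candle_mid [514.7, 42.2, 56.4] 0.58 [312. 275.]
top shade_mid [509.5, -296.7, 77.6] 0.68 [447. 206.]
top candle_mid [515.3, 39.1, 51.8] 0.43 [286. 209.]
```

View pics/w11.png

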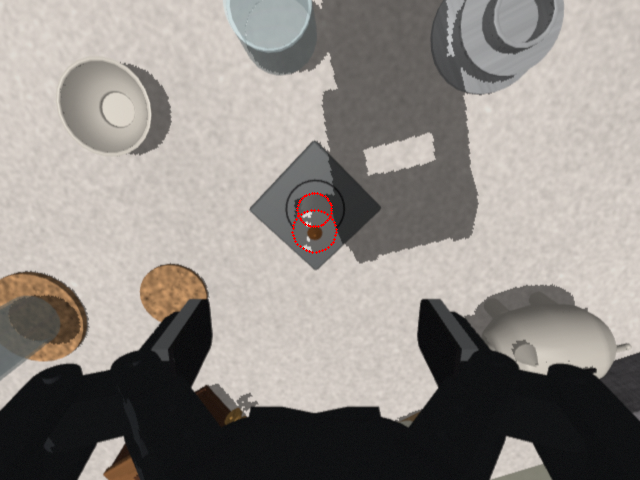

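View pics/scene_end.png

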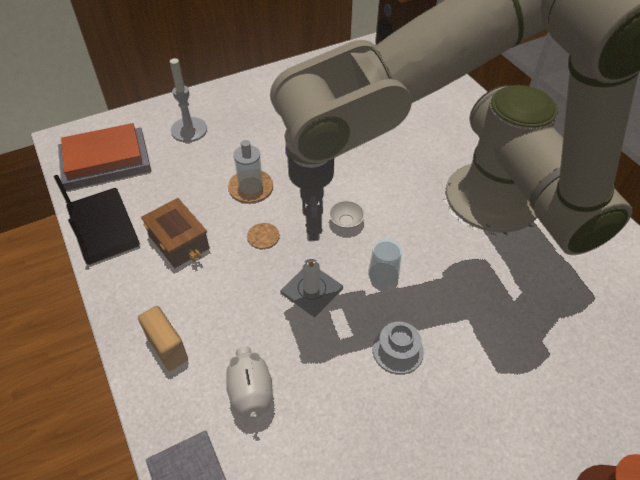

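The candle stands upright in the middle of the pad, at scene (312,277), and my predicted circles match it in the wrist view. The shade stands on the large cork coaster at (249,170), and the gripper is clear. Handing in.

```bash
python3 -c "
from h import *
print(workorder.finish_job())"
```

```text
the job is handed in; nothing more can be done
None
```

I moved the shade onto the large cork coaster and then the LED candle onto the charging pad. The job is handed in after about 25.5 s of the 58 s allowed; no verdict was reported.

- **Shade:** I lifted it by the knob, lowered it until the wrist felt contact (about 8 N), released it slowly and backed straight up. The last check put its point within about 3 mm of the coaster's centre and 74–78 mm up, inside the 70–82 mm range.
- **Candle:** I lifted it out of the cup, set it on the pad the same way and backed straight up. The last check put its point within about 3 mm of the pad's centre and 52–56 mm up, inside the 46–58 mm range.
- **Final state:** In the last pictures both stood upright and the gripper was open, 17 cm above its release height, with no measurable contact force.

No check failed. The two cameras' network readings differed by 3–5 mm, which is within their stated accuracy.

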